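Refit the lid of a sample case with its hinge pin

TASK

The lid of the white sample case has been taken off. Set the lid back on the case so that its two hinge knuckles drop between the case's three, then take the loose hinge pin from its holder and slide it through all five knuckles, from either end, until its grip is up against the end knuckle. Leave the case shut and the pin in, and do not knock over the amber bottle or the glass beaker.

Things in the scene. Friction and masses are not known exactly. Their poses are not given: they have to be found in the camera images.
- case: Fixed white open sample case, 120 mm (x) by 140 mm (y) by 75 mm high, walls 6 mm, inside 108 x 128 mm. Origin: centre of its underside, on the table. x points to its hinge side, y along the hinge, z up. Its walls end at y = -70 and 70 mm; beyond, beside the hinge, is free space.
- case_hinge (a point): Middle of the case's hinge axis, x = 74, y = 0, z = 75 mm in the case; same axes. Three ring knuckles lie round this axis (outside 22 mm, round bore 13 mm open at both ends, 24 mm long), centred at y = -56, 0, 56 mm, so the outer faces are at y = -68 and 68 mm. The lid's knuckles go in the two 32 mm gaps between, centred at y = -28 and 28 mm.
- lid_handle (a point): Grasp point of the loose white lid (0.2 to 0.33 kg, at first flat on the table, right way up), in the rib on its centre: rib 16 mm thick (x), 80 mm long (y), 34 mm high; the point is 22 mm above the plate's top, 12 mm under the rib's top. Lid x points to its hinge side, y along the hinge, z up. Lid shut on the case: this point is over the case's centre, 104 mm above the table.
- lid_hinge (a point): Middle of the lid's hinge axis: from lid_handle 74 mm along lid x and 29 mm down, level with the plate's underside; lid axes. Two knuckles round this axis (outside 22 mm, bore 13 mm, 24 mm long), centred at y = -28 and 28 mm. With the lid shut this point meets case_hinge, give or take 2 mm, and the axes are parallel.
- lid: The lid: plate 120 x 140 x 7 mm; origin under its centre, 43 mm below lid_handle, at the foot of its four locating feet. These are 18 mm thick, 14 mm long, with conical ends (9 mm at the bottom); they drop inside the case's walls with 1.75 mm play on each side, and the plate rests on the rim.
- pin_grip (a point): Grasp point of the loose hinge pin (0.05 to 0.1 kg), on its axis, in its black block grip: 16 mm wide (y), 20 mm high (z), 40 mm long (x, from 16 mm behind to 24 mm ahead of the point). x points to the tip, z up. At first it lies level in a fixed holder, axis 50 mm above the table, grip hanging free past the holder's end. Fully home: 92 mm from case_hinge along the hinge axis.
- pin_tip (a point): Tip of the pin, 180 mm ahead of pin_grip on its axis. The steel shaft is 9 mm thick and 156 mm long, its last 14 mm tapering to 3 mm. Fully home, the tip is 88 mm from case_hinge, on the side away from the grip.
- pin: The hinge pin: origin on its axis where the shaft leaves the grip, 24 mm ahead of pin_grip; x to the tip. It rests in two open-topped notches of the fixed white holder (110 x 50 mm, 58 mm high): lift it straight up 20 mm or more to clear them.
- amber: Amber glass bottle with a blue cap, 64 mm thick, 135 mm high, standing at the far left of the work area; origin: centre of its underside. A bystander.
- beaker: Glass beaker, 70 mm wide, 85 mm high, standing at the far right of the work area; origin: centre of its underside. A bystander.
Mind the look-alikes: they are no part of the job. Leave any brown look-alike of the lid alone.

How it is judged:
On the way:
1. the lid rests on the case, its knuckles in line with the case's (distance between lid_hinge and case_hinge below 0.006 m and angle between the y axis of lid_hinge and the y axis of case_hinge, either way round below 0.06 rad and angle between lid_hinge's own z axis and vertical below 0.05 rad), for 0.2 s.
At the end, for the whole second after the job is handed in: The lid is shut on the case (hinge axes within 6 mm, level within 0.05 rad); the pin runs through all five knuckles from either end, its tip and grip points within 6 mm of the hinge axis and its grip within 8 mm of the end knuckle; lid and pin at rest (all of step 1 and x of pin_tip in the frame of case_hinge between -0.006 and 0.006 m and z of pin_tip in the frame of case_hinge between -0.006 and 0.006 m and x of pin_grip in the frame of case_hinge between -0.006 and 0.006 m and z of pin_grip in the frame of case_hinge between -0.006 and 0.006 m and ((y of pin_tip in the frame of case_hinge above 0.08 m and y of pin_grip in the frame of case_hinge below -0.084 m) or (y of pin_tip in the frame of case_hinge below -0.08 m and y of pin_grip in the frame of case_hinge above 0.084 m)) and linear speed of each of lid, pin below 0.02 m/s); the robot touches nothing.
It fails at once if the amber bottle or the beaker is knocked over (angle between any of amber, beaker's own z axis and vertical above 0.5 rad).
It also fails if it takes over 72 s, if anything falls off the work surface, if the arm or the gripper's body presses on something with over 40 N, if the wrist force passes 120 N, or if a joint passes its speed limit or range.

ROBOT

A 7-joint arm with a two-finger parallel gripper is mounted at the origin on the work surface. World frame = base frame: x ahead of the robot, y to its left, z up, the work surface at z = 0. Lengths are in m, angles in rad, forces in N, time in s.
With the tool pointing down it reaches from about 0.4 to 0.85 m from the base axis. Payload 4.5 kg.
Tool frame: the origin (TCP) lies on the centre line of the jaws, within the pads' length; the fingertips stand r.tcp_to_tips ahead of it and the grasp point (between the pads) lies 11 mm behind it (r.tcp_to_tips is the distance from the TCP to the fingertips, in m); y points along the fingers, x is the direction in which the jaws open and shut, and the axes are right-handed (so a half turn about y gives the same grasp; the last joint's range is limited). The gripper opens to 88 mm and grips with 3 to 60 N. Pads are 18 mm wide; open, the fingers measure 123 mm over their backs; the gripper's body (75 mm by 187 mm) begins 45 mm behind the grasp point.
Start: joints at [1.195, 0.689, -0.195, 1.565, 0.157, 0.902, -0.215], TCP at [0.249, -0.573, 0.247] pointing down, gripper open.
Joint ranges: [-3.01, 3.01], [-0.46, 2.08], [-1.47, 1.51], [0.13, 2.56], [-1, 4.14], [0.04, 2.09], [-2.66, 2.66]. Speed limits (rad/s): [2.57, 2.57, 3.14, 3.14, 3.14, 3.14, 3.14].

INTERFACE

Orientations are given as a unit quaternion [x, y, z, w].
In Python, from plant import r gives the robot as it stands. The module is installed in compiled form; this text tells all that it offers.
- The arm moves only by the shell command python3 -m inch 'ROWS' [OPENING] [FORCE]. ROWS is text: rows parted by semicolons, each of 4 numbers parted by spaces: the shift along the tool's x, y, z in mm, then the turn about the tool's y in degrees. In form: x y z spin; .... A call has 1 to 10 rows; each row is the pose to reach, as a shift and turn from the pose commanded when the call began, along the tool's axes at that moment; what a row does not reach only later rows make up. A row lasts 1/10 s, in which the tool goes at most 50 mm and 8.59 degrees, less where a joint would pass 70% of its speed; a pose out of reach is approached as far as the arm can. A call with a gripper value outside its range is refused whole. OPENING is the gripper command: -1 is shut, 1 is fully open, values between are in proportion, set as the call begins (- or left out, the last holds). The fingers move at their own pace and stop on an object; FORCE is the grip in N (left out, the last holds). Time passes only in rows, so rows that repeat a pose let the fingers close. It gives the time, the measured TCP pose, the force and the opening at its end, in the units of the state.
- r.get_state(): the state, without advancing time (a new reading comes with each control period).
- r.snapshot(name): name is "side" or "top"; returns a dict with "frame" (480x640x3 uint8, red, green, blue), "intrinsics" (3x3 intrinsics, pixels), "dist_coeffs" ([k1, k2, p1, p2, k3] as OpenCV has them; the pictures are not rectified), "R" (3x3) and "t" (3): a world point X has camera coordinates R X + t. Camera axes: x right, y down, z forward; pixel columns grow to the right and rows downward; lengths in m; the calibration is good to about 2 mm. A picture is of the moment at which its call begins. There is no depth.
- r.finish_job(): hands the job in, once; it reports no verdict.
Trained networks look in the newest picture that a camera, given by its name, has taken for a name from the list of things; names that differ only in an ending like _2 or _b are one class to them, and where a whole thing is asked for, a point or a joint stands for the part that bears it (a point fixed in the world has none). Each returns a list of dicts, best first, with "p" (0 to 1); they miss things now and then, are a little off and sometimes report something else, mostly with a low value. They report only what shows in the picture. A call takes as long as a camera call. They do not tell look-alikes from the thing itself.
- r.trace(camera, name): "region" (480x640 bool, what is visible of it) and "centre" ([row, column] in pixels, amid what is visible of it).
- r.tip_of(camera, name): "centre" ([row, column] in pixels: a listed point, or the origin of a listed thing).
The state is a dict: "clock": time; "q": joint angles; "qd": joint speeds; "joint_torque": joint torques, N m; "tool_pos": TCP position; "eef_rot": TCP orientation; "contact_force": force on the tool from outside, world axes, zero at the start; "moment": the same for the moment, N m; "opening": opening from 0.0 (shut) to 1.0 (fully open).
Only numpy, scipy, OpenCV 4.12 (cv2) and the standard library are available. Lean on these libraries where they do the work, as an engineer would, in place of code of your own. Each camera call takes 0.05 s, during which the arm holds its last target.

## Working session

There is one attempt and no reset: what is moved stays moved. The work goes in short steps, Python scripts to look and compute and a shell command to move; the robot and the scene stay as the last step left them, time stands still between calls to the robot, and variables do not carry over. Pictures are saved under pics/ and viewed, and the job is handed in when it is done.

```bash
mkdir -p pics; ls
cat > h.py <<'E'
import numpy as np, cv2
from plant import r
from scipy.spatial.transform import Rotation as Ro
def snap(n,f=None):
    s=r.snapshot(n)
    if f: cv2.imwrite('pics/'+f+'.png',s['frame'][:,:,::-1])
    return s
E
python3 - <<'E'
from h import *
print(r.get_state(), r.tcp_to_tips)
for n in('side','top'):
    s=snap(n,n+'0'); print(n,s['intrinsics'],s['dist_coeffs'],s['R'],s['t'])
    for k in ['case','case_hinge','lid_handle','lid_hinge','lid','pin_grip','pin_tip','pin','amber','beaker']:
        print(k,[(np.round(d['centre'],1).tolist(),round(d['p'],2)) for d in r.tip_of(n,k)])
print(r.get_state()['clock'])
E
```

```text
pics
{'clock': 0.0, 'q': array([ 1.1948324 ,  0.69000298, -0.1945003 ,  1.56636035,  0.15729867,
        0.9025071 , -0.21511733]), 'qd': array([ 0.00093882, -0.0015347 ,  0.00078411, -0.00020292, -0.00153524,
        0.00041146,  0.00058311]), 'joint_torque': array([-7.04228501e-05, -5.27563834e+01, -1.26665331e+00, -1.53426540e+01,
       -5.25943364e-02,  6.71334434e-03,  1.88806312e-04]), 'tool_pos': array([ 0.24869094, -0.57270139,  0.24589348]), 'eef_rot': array([-0.59095721,  0.38838369, -0.38721526,  0.59160124]), 'contact_force': array([-0.63916819, -0.60786198, -0.43936445]), 'moment': array([ 0.03770777, -0.05783077, -0.00648587]), 'opening': 1.0031621018600803} 0.008
side [[557.66099316   0.         320.05425712]
 [  0.         557.66099316 235.75557551]
 [  0.           0.           1.        ]] [-0.00286737  0.          0.          0.          0.        ] [[-0.98314078 -0.18282274  0.00316988]
 [-0.1238849   0.65324803 -0.74694012]
 [ 0.13448692 -0.73473999 -0.66488375]] [0.50076058 0.12577708 1.13641284]
case [([359.9, 289.3], 0.84)]
case_hinge [([319.9, 251.2], 0.82)]
[... 398 characters left out ...]

 [  0.         441.04156782 239.0217559 ]
 [  0.           0.           1.        ]] [-0.09253577  0.          0.          0.          0.        ] [[-0.01010232 -0.99989039  0.01082332]
 [-0.99744224  0.00931047 -0.07086817]
 [ 0.07075963 -0.01151157 -0.99742697]] [0.00125909 0.49267642 0.86011564]
case [([227.1, 188.0], 0.68)]
case_hinge [([186.7, 183.1], 0.59)]
lid_handle [([252.6, 449.9], 0.89), ([363.9, 472.5], 0.63)]
lid_hinge [([386.3, 440.8], 0.96), ([253.2, 450.6], 0.61)]
lid [([355.9, 464.4], 0.81), ([255.0, 445.3], 0.6)]
pin_grip [([251.6, 342.2], 0.55)]
pin_tip [([162.7, 321.7], 0.97)]
pin [([237.9, 342.3], 0.95)]
amber [([130.5, 173.1], 0.64)]
beaker [([133.6, 412.5], 0.62)]
1.1
```

View pics/top0.png

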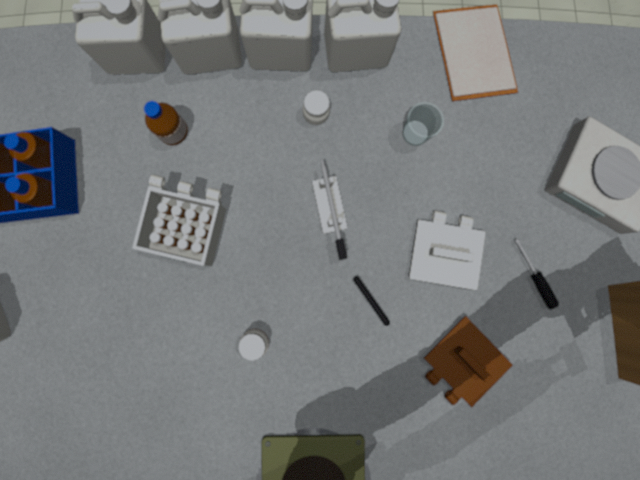

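View pics/side0.png

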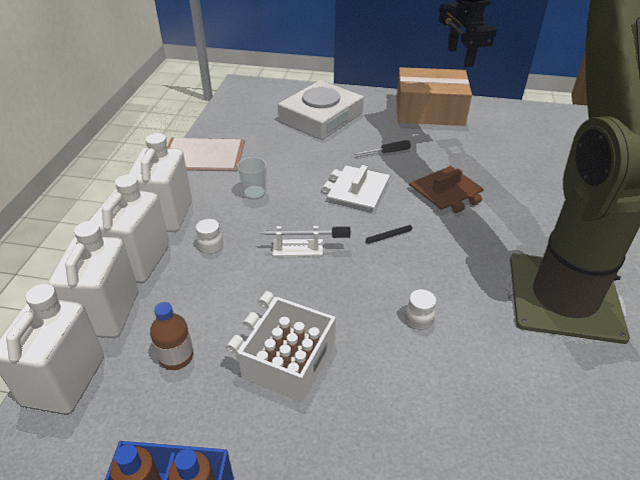

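Top view: the white case is at (178,228) with its hinge knuckles facing up-image. There are three lid candidates: white at (450,250), brown at (468,360), and the grey-white box with a disc at (605,175). The white one, with rib and two knuckles, fits. The pin candidates are the one in the white holder (342,250 grip to 325,162 tip), a loose black rod at (371,300) and a screwdriver-like tool at (540,280). The one in the holder fits. I'll confirm this in crops.

Run:
```python
import cv2,numpy as np
t=cv2.imread('pics/top0.png'); s=cv2.imread('pics/side0.png')
a=cv2.resize(t[145:275,300:500],(800,520),interpolation=cv2.INTER_CUBIC)
cv2.imwrite('pics/c1.png',a)
cv2.imwrite('pics/c2.png',cv2.resize(t[165:275,125:230],(573,600),interpolation=cv2.INTER_CUBIC))
cv2.imwrite('pics/c3.png',cv2.resize(s[155:265,250:400],(800,587),interpolation=cv2.INTER_CUBIC))
```

```text
(no output)
```

View pics/c1.png

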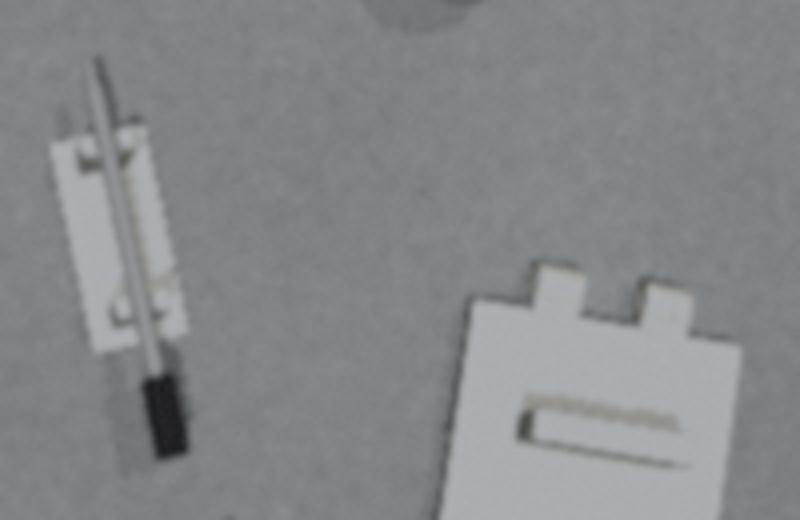

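View pics/c2.png

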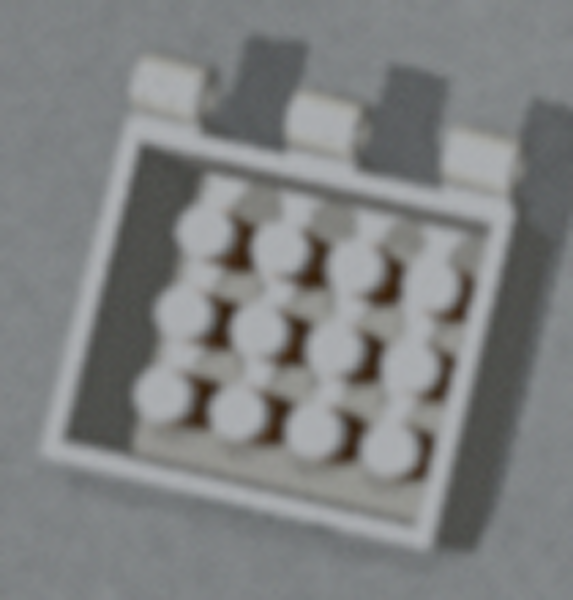

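View pics/c3.png

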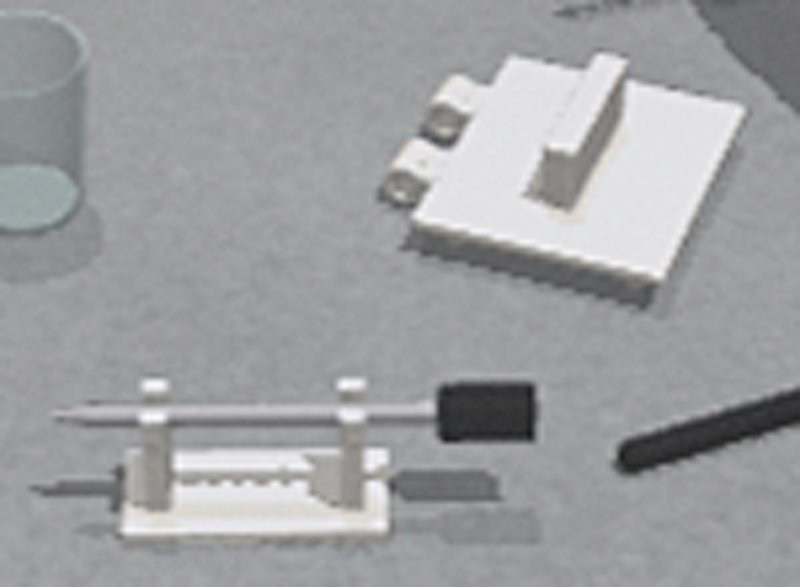

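Run:
```python
import cv2,numpy as np
t=cv2.imread('pics/top0.png'); s=cv2.imread('pics/side0.png')
def c(im,x,y,w,h,k,n): cv2.imwrite('pics/'+n+'.png',cv2.resize(im[y:y+h,x:x+w],(w*k,h*k),interpolation=cv2.INTER_CUBIC))
c(t,400,200,100,95,6,'d1'); c(s,315,155,80,60,9,'d2'); c(s,225,285,120,115,5,'d3')
c(t,310,150,50,115,5,'d4')
```

```text
(no output)
```

View pics/d1.png

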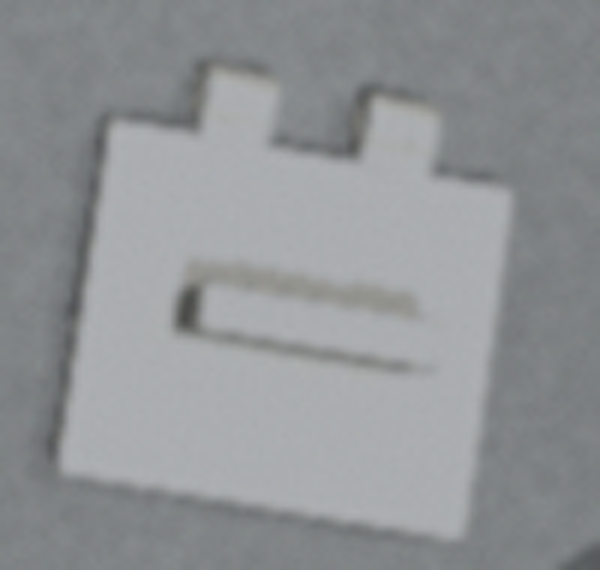

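View pics/d2.png

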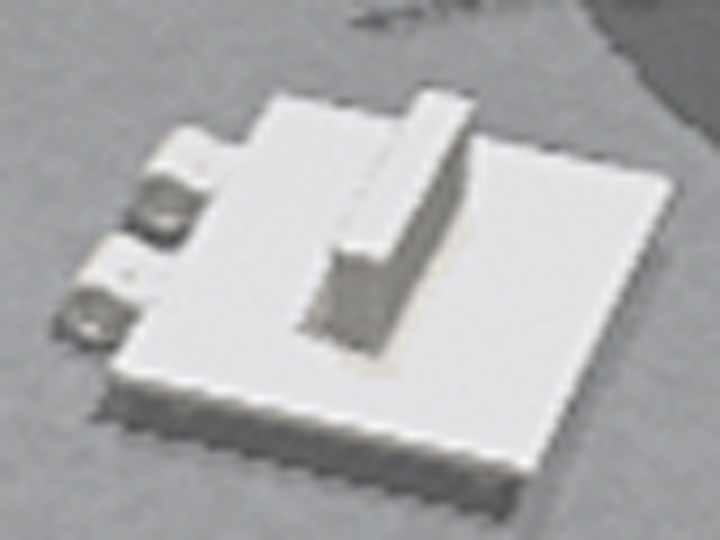

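View pics/d3.png

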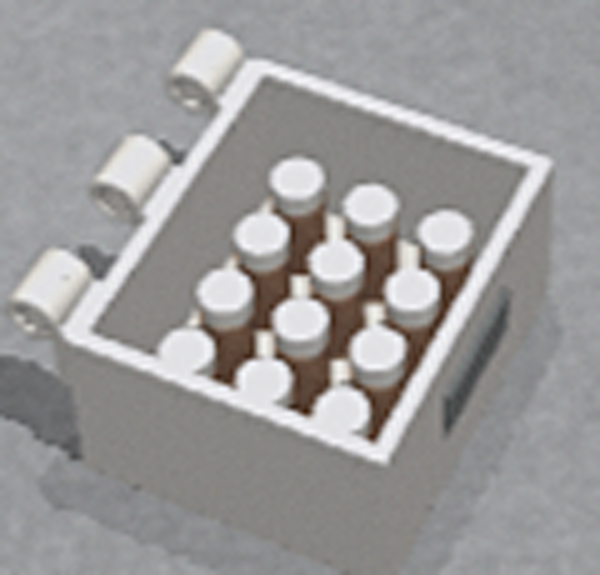

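View pics/d4.png

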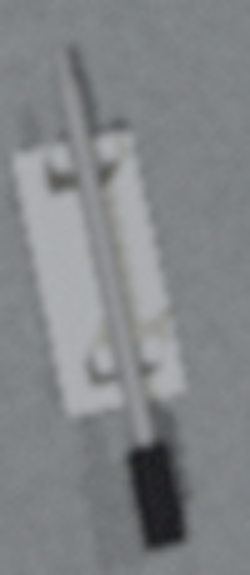

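```bash
cat > fit.py <<'E'
from h import *
from scipy.optimize import least_squares
C={}
def cams():
    for n in('side','top'): C[n]=r.snapshot(n)
def proj(n,P):
    s=C[n]; P=np.atleast_2d(P)
    rv,_=cv2.Rodrigues(s['R'])
    return cv2.projectPoints(P.astype(float),rv,s['t'],s['intrinsics'],s['dist_coeffs'])[0][:,0]
def up(pts,off,k): return (np.array(pts,float)+.5)/k-.5+np.array(off)
def fit(data,x0,zoff=0):
    # data: list (cam, local pts mm, z mm included, px) ; params x,y,yaw
    def res(p,full=False):
        out=[]
        c,s=np.cos(p[2]),np.sin(p[2])
        for cam,L,px in data:
            L=np.array(L)/1000.
            P=np.c_[p[0]+c*L[:,0]-s*L[:,1],p[1]+s*L[:,0]+c*L[:,1],L[:,2]]
            out.append(proj(cam,P)-px)
        return out if full else np.concatenate(out).ravel()
    o=least_squares(res,x0,loss='soft_l1')
    return o.x,res(o.x,True)
E
python3 - <<'E'
from fit import *
cams()
sq=[(60,70),(60,-70),(-60,-70),(-60,70)]
z=lambda L,h:[(a,b,h) for a,b in L]
k2=573/105
case=[('top',z(sq,75),up([(130,120),(515,205),(430,548),(42,455)],(125,165),k2)),
 ('side',z(sq,75),up([(65,335),(258,60),(552,160),(385,463)],(225,285),5))]
lid=[('top',z(sq,21),up([(108,120),(512,188),(462,540),(60,470)],(400,200),6)),
 ('top',z([(-8,40),(-8,-40)],55),up([(200,330),(430,370)],(400,200),6)),
 ('side',z(sq,21),up([(110,372),(275,97),(678,180),(533,470)],(315,155),9)),
 ('side',z([(8,40),(-8,40),(8,-40),(-8,-40)],55),up([(340,250),(385,262),(425,88),(475,103)],(315,155),9))]
pin=[('top',[(4,0,50),(180,0,50)],up([(157,495),(70,47)],(310,150),5)),
 ('side',[(4,0,50),(180,0,50)],up([(487,411),(58,415)],(250,155),5.333))]
for n,d,x0 in(('case',case,(.55,.3,-.2)),('lid',lid,(.5,-.3,-.2)),('pin',pin,(.45,-.1,.2))):
    for nm,dd in (('both',d),('top',[q for q in d if q[0]=='top']),('side',[q for q in d if q[0]=='side'])):
        x,e=fit(dd,x0); print(n,nm,np.round(x,4),np.round(np.degrees(x[2]),2))
        if nm=='both': print([np.round(q,1).tolist() for q in e])
for n in('amber','beaker'):
    d=[(c,[(0,0,0)],np.array([r.tip_of(c,n)[0]['centre'][::-1]])) for c in('top','side')]
    for dd in(d[:1],d[1:]): print(n,fit(dd,(.7,0,0))[0])
st=r.get_state(); print(st['tool_pos'],Ro.from_quat(st['eef_rot']).as_matrix().round(4),st['clock'])
E
```

```text
case both [ 0.5183  0.2531 -0.2398] -13.74
[[[-0.2, -1.1], [0.1, -0.2], [0.1, -0.7], [-0.1, -0.9]], [[0.5, 0.7], [0.4, -0.6], [1.0, 0.1], [0.6, 0.2]]]
case top [ 0.5169  0.2531 -0.2364] -13.54
case side [ 0.5194  0.2529 -0.2411] -13.81
lid both [ 0.4603 -0.2738 -0.176 ] -10.08
[[[0.1, -1.0], [0.0, -0.7], [0.2, -0.6], [-0.8, -0.1]], [[-0.8, -0.8], [1.1, -0.7]], [[0.5, 0.1], [0.7, -0.1], [0.6, 0.2], [1.1, 0.2]], [[-0.2, -0.1], [1.2, 0.0], [0.3, 0.2], [0.9, -0.2]]]
lid top [ 0.459  -0.2739 -0.1759] -10.08
lid side [ 0.4619 -0.2737 -0.177 ] -10.14
pin both [ 0.469  -0.0591  0.1826] 10.46
[[[0.1, -0.8], [-0.3, 0.2]], [[0.7, 0.3], [-0.0, -0.7]]]
pin top [ 0.4683 -0.0588  0.1766] 10.12
pin side [ 0.4697 -0.06    0.2013] 11.53
amber [0.72216059 0.28570129 0.        ]
amber [0.73069905 0.28351708 0.        ]
beaker [ 0.71862159 -0.21694391  0.        ]
beaker [ 0.7166725  -0.20042443  0.        ]
[ 0.2490674  -0.57325953  0.24675187] [[ 3.985e-01  1.000e-04  9.172e-01]
 [-9.172e-01 -1.000e-04  3.985e-01]
 [ 1.000e-04 -1.000e+00  0.000e+00]] 1.4
```

```bash
python3 -m inch '-24 16 39 -7; -48 32 78 -14; -72 48 117 -21; -96 64 157 -28; -120 80 196 -35; -143 96 235 -42; -167 111 274 -49; -190.5 127 313 -56.4; -190.5 127 313 -56.4; -190.5 127 313 -56.4' 0 40
python3 - <<'E'
from h import *
snap('top','t1');snap('side','s1')
st=r.get_state();print(st['tool_pos'],Ro.from_quat(st['eef_rot']).as_matrix().round(4),st['clock'],st['q'])
E
```

```text
clock: 2.4
tool_pos: [0.4609, -0.2727, 0.1194]
eef_rot: [-0.704, 0.062, -0.061, 0.705]
contact_force: [0.0, -0.5, 0.0]
opening: 0.502
[ 0.459515   -0.27533161  0.11990371] [[ 9.840e-01 -6.000e-04  1.782e-01]
 [-1.782e-01 -1.400e-03  9.840e-01]
 [-3.000e-04 -1.000e+00 -1.500e-03]] 2.5 [ 0.63854302  0.7800822  -0.30941789  1.93858515  0.47219863  0.49397526
 -0.18665017]
```

View pics/s1.png

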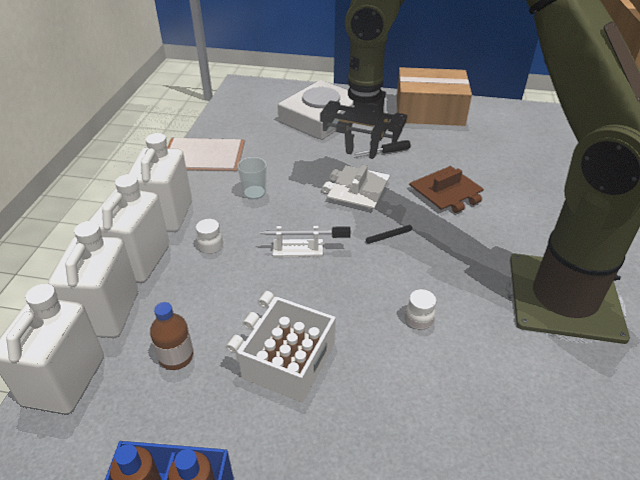

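The fingers (348–375, 135–155) sit above the rib (358,178) and open across it. Next I descend and grip.

```bash
python3 -m inch '0 40 0 0; 0 70 0 0; 0 86 0 0; 0 86 0 0; 0 86 0 0' 0 40; python3 -m inch '0 0 0 0; 0 0 0 0; 0 0 0 0; 0 0 0 0;0 0 0 0;0 0 0 0' -1 40;python3 -m inch '0 -20 0 0; 0 -50 0 0; 0 -100 0 0; 0 -140 0 0; 0 -160 0 0; 0 -160 0 0' -1 40
python3 - <<'E'
from h import *
snap('top','t2');snap('side','s2')
st=r.get_state();print(st['tool_pos'],Ro.from_quat(st['eef_rot']).as_matrix().round(4),st['clock'],st['contact_force'],st['moment'])
E
```

```text
clock: 3.0
tool_pos: [0.4598, -0.2753, 0.0343]
eef_rot: [0.705, -0.063, 0.063, -0.704]
contact_force: [0.9, -0.1, 0.3]
opening: 0.5
clock: 3.6
tool_pos: [0.4605, -0.2741, 0.0343]
eef_rot: [0.705, -0.062, 0.063, -0.704]
contact_force: [-0.5, -0.2, 6.6]
opening: 0.176
clock: 4.2
tool_pos: [0.4615, -0.2744, 0.196]
eef_rot: [0.705, -0.061, 0.064, -0.704]
contact_force: [1.4, -0.9, -3.4]
opening: 0.179
[ 0.45933282 -0.27375646  0.19283045] [[ 9.844e-01 -1.600e-03  1.759e-01]
 [-1.759e-01  3.000e-04  9.844e-01]
 [-1.600e-03 -1.000e+00  0.000e+00]] 4.3 [ 0.4109756  -1.04543952 -3.75163657] [-0.08799585  0.01498743  0.02853276]
```

View pics/s2.png

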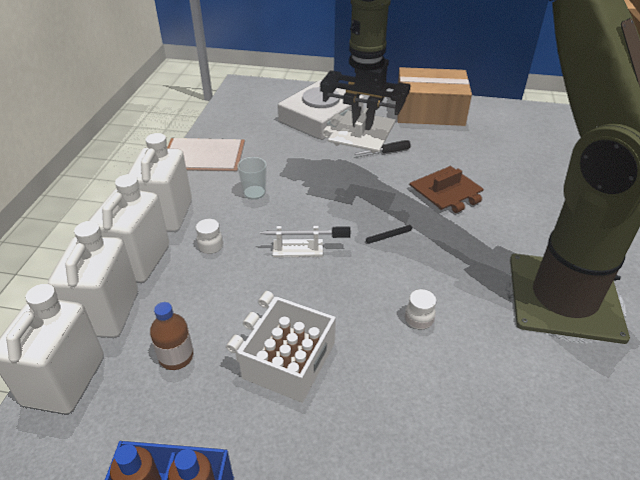

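View pics/t2.png

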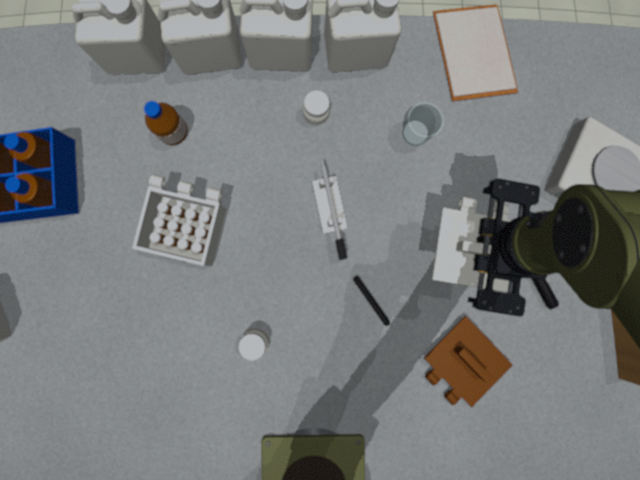

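```bash
python3 -m inch '-2 0 20 0; -4 0 55 0; -7 0 100 0; -10 0 148 0; -13 0 196 0; -17 0 244 0; -20 0 292 0; -23 0 340 0; -26 0 388 0; -29 0 430 0';python3 -m inch '-2 10 35 1; -4 20 65 2; -5 30 85 3; -6 34 95 3.6; -6.4 34 99 3.6; -6.4 34 99 3.6; -6.4 34 99 3.6'
python3 - <<'E'
from h import *
snap('top','t3');snap('side','s3')
for i in range(3):
  st=r.get_state();print(st['tool_pos'],Ro.from_quat(st['eef_rot']).as_matrix().round(4),st['clock'])
  r.snapshot('top')
E
```

```text
clock: 5.3
tool_pos: [0.5058, 0.157, 0.1914]
eef_rot: [0.705, -0.063, 0.06, -0.704]
contact_force: [0.9, -0.2, -3.1]
opening: 0.177
clock: 6.0
tool_pos: [0.5185, 0.2514, 0.1597]
eef_rot: [0.703, -0.085, 0.085, -0.701]
contact_force: [-0.8, 0.5, -3.1]
opening: 0.172
[0.51870835 0.2515488  0.16002471] [[ 9.71e-01  4.00e-04  2.39e-01]
 [-2.39e-01 -1.00e-03  9.71e-01]
 [ 6.00e-04 -1.00e+00 -9.00e-04]] 6.1
[0.51871356 0.25181091 0.16006742] [[ 9.710e-01  5.000e-04  2.389e-01]
 [-2.389e-01 -7.000e-04  9.710e-01]
 [ 7.000e-04 -1.000e+00 -5.000e-04]] 6.15
[0.51867338 0.25208959 0.16008419] [[ 9.711e-01  6.000e-04  2.386e-01]
 [-2.386e-01 -4.000e-04  9.711e-01]
 [ 6.000e-04 -1.000e+00 -3.000e-04]] 6.2
```

View pics/s3.png

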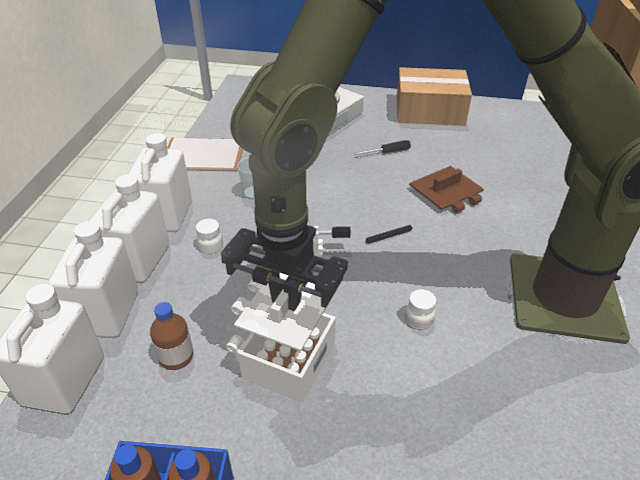

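View pics/t3.png

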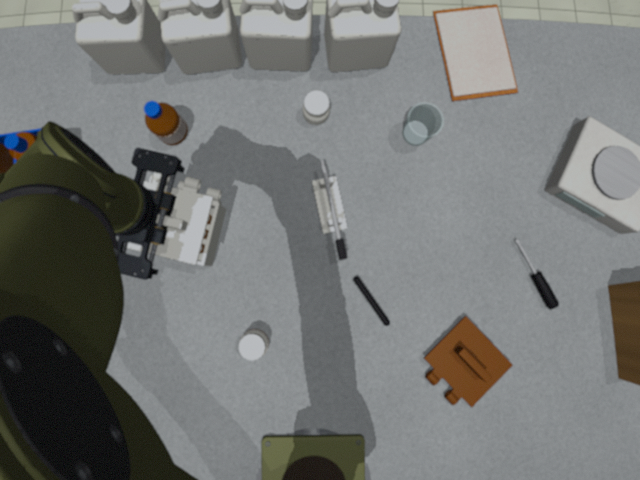

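Run:
```python
from fit import *
cams()
im=C['side']['frame'][:,:,::-1].copy()
k=6; x0,y0=220,270
big=cv2.resize(im[y0:y0+100,x0:x0+130],None,fx=k,fy=k,interpolation=cv2.INTER_CUBIC)
def draw(p,L,col):
    c,s=np.cos(p[2]),np.sin(p[2]); L=np.array(L)/1000.
    P=np.c_[p[0]+c*L[:,0]-s*L[:,1],p[1]+s*L[:,0]+c*L[:,1],L[:,2]]
    px=(proj('side',P)-(x0,y0)+.5)*k-.5
    cv2.polylines(big,[px.round().astype(int)],True,col,1,cv2.LINE_AA); print(px.round(0).tolist())
sq=[(60,70),(60,-70),(-60,-70),(-60,70)]
st=r.get_state()
draw((.5186,.2519,np.radians(-13.8)),[(a,b,147) for a,b in sq],(0,0,255))
draw((.5186,.2519,np.radians(-13.8)),[(a,b,181) for a,b in [(8,40),(-8,40),(-8,-40),(8,-40)]],(255,0,0))
draw((.5183,.2531,np.radians(-13.8)),[(a,b,75) for a,b in sq],(0,160,0))
cv2.imwrite('pics/o3.png',big)
```

```text
[[86.0, 329.0], [331.0, -9.0], [704.0, 115.0], [490.0, 481.0]]
[[304.0, 228.0], [358.0, 248.0], [491.0, 46.0], [440.0, 29.0]]
[[111.0, 496.0], [342.0, 159.0], [699.0, 283.0], [495.0, 647.0]]
```

View pics/o3.png

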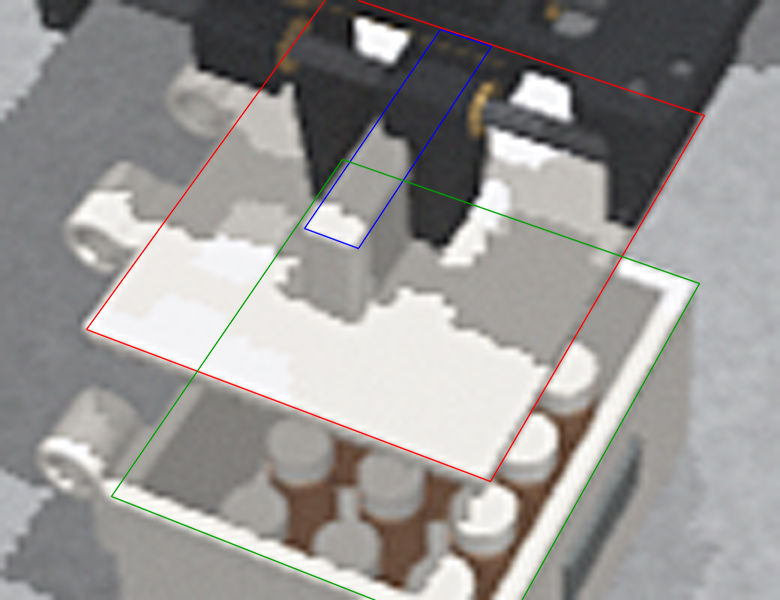

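Overlay: the lid outline (86,329 / 490,481) matches its predicted pose, and the case rim (111,496 / 699,283) fits too. Lowering.

```bash
python3 -m inch '0 15 1 0; 0 30 1 0; 0 40 1 0; 0 48 1 0; 0 52 1 0; 0 56 1 0; 0 60 1 0;0 60 1 0'
python3 - <<'E'
from h import *
for i in range(2):
  st=r.get_state();print(st['tool_pos'],st['contact_force'],st['clock'])
  snap('side','s4')
E
```

```text
clock: 7.15
tool_pos: [0.5184, 0.2541, 0.0994]
eef_rot: [0.702, -0.085, 0.084, -0.702]
contact_force: [-0.1, -0.2, -3.1]
opening: 0.179
[0.51842989 0.25408367 0.09944149] [-0.06652874 -0.23363696 -3.09660444] 7.15
[0.51855701 0.2541381  0.09970286] [-0.12587237 -1.73085185 -3.32041692] 7.2
```

Barely any contact force with 4 mm left. Continuing down.

```bash
python3 -m inch '0 2 0 0; 0 4 0 0; 0 5 0 0;0 5 0 0'
python3 - <<'E'
from h import *
for i in range(2):
  st=r.get_state();print(st['tool_pos'],st['contact_force'],st['clock'])
  s=snap('side')
im=s['frame'][260:390,210:350,::-1]
cv2.imwrite('pics/s5.png',cv2.resize(im,None,fx=5,fy=4.6,interpolation=cv2.INTER_CUBIC))
E
```

```text
clock: 7.65
tool_pos: [0.5186, 0.2542, 0.0954]
eef_rot: [-0.702, 0.084, -0.085, 0.702]
contact_force: [-1.6, -0.7, 4.0]
opening: 0.181
[0.5186471  0.25418305 0.09536844] [-1.64021664 -0.66621795  3.96063723] 7.65
[0.51864212 0.25418278 0.09533739] [-2.10373688 -0.89311823  5.52377878] 7.7
```

View pics/s5.png

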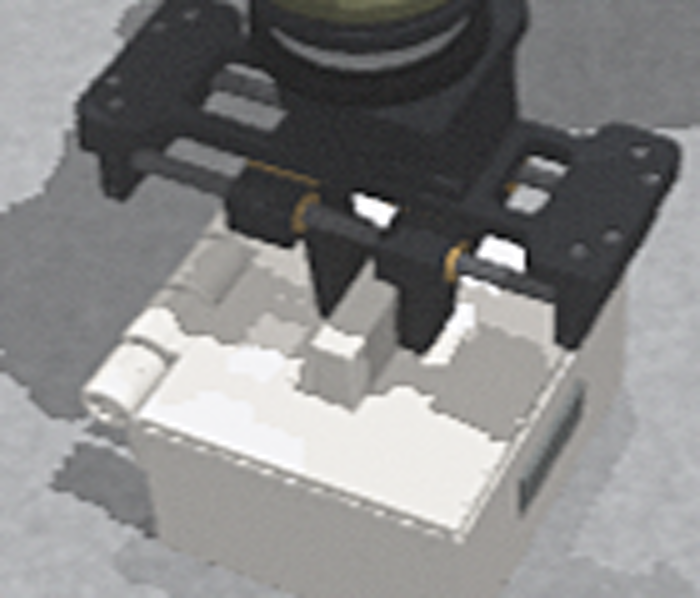

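Lid is seated flush with its knuckles in the gaps, at about 95 mm TCP height as expected. Next I release it and go to the pin.

```bash
python3 -m inch '0 0 0 0; 0 0 0 0; 0 0 0 0; 0 0 0 0; 0 -25 0 0; 0 -60 0 0; 0 -100 0 0; 0 -100 0 0' 0.2 40
python3 - <<'E'
from h import *
s=snap('side','s6');snap('top','t6')
st=r.get_state();print(st['tool_pos'],Ro.from_quat(st['eef_rot']).as_matrix().round(4),st['contact_force'],st['clock'])
E
```

```text
clock: 8.55
tool_pos: [0.5214, 0.2561, 0.1995]
eef_rot: [-0.7, 0.082, -0.087, 0.704]
contact_force: [1.0, -0.5, 0.1]
opening: 0.604
[0.51898016 0.25426701 0.19538231] [[ 9.714e-01  1.700e-03  2.373e-01]
 [-2.373e-01  8.000e-04  9.714e-01]
 [ 1.500e-03 -1.000e+00  1.200e-03]] [-0.22427819 -0.012577   -0.5550899 ] 8.65
```

View pics/s6.png

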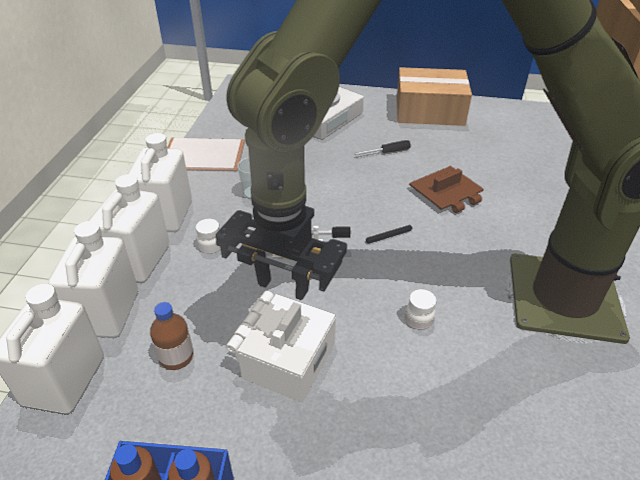

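The lid stays shut on the case (288,335), and the gripper is clear. Moving over the pin grip.

```bash
python3 -m inch '3 5 -32 8; 6 10 -72 16; 9 15 -115 24; 12 25 -160 32; 15 35 -205 40; 18 45 -250 48; 21 55 -285 56; 24 65 -305 62; 26 75 -316 65.7; 26 75 -316 65.7' 0 40; python3 -m inch '0 0 0 0; 0 0 0 0'
python3 - <<'E'
from fit import *
cams()
# lid on case check + pin
for n in('side','top'):
  r.snapshot(n)
  for k in('pin_grip','pin_tip','lid_hinge','case_hinge'): print(n,k,[(np.round(d['centre'],1).tolist(),round(d['p'],2)) for d in r.tip_of(n,k)][:2])
  print({k:proj(n,[p])[0][::-1].round(1).tolist() for k,p in dict(pin_grip=(.469,-.0591,.05),pin_tip=(.469+.18*np.cos(.183),-.0591+.18*np.sin(.183),.05),hinge=(.5899,.2354,.075)).items()})
cv2.imwrite('pics/t7.png',C['top']['frame'][:,:,::-1])
cv2.imwrite('pics/s7.png',cv2.resize(C['side']['frame'][200:360,220:400,::-1],(720,600*640//600)))
st=r.get_state();print(st['tool_pos'],Ro.from_quat(st['eef_rot']).as_matrix().round(4),st['contact_force'],st['clock'],st['q'])
E
```

```text
clock: 9.65
tool_pos: [0.4675, -0.0602, 0.1179]
eef_rot: [0.545, -0.453, 0.452, -0.542]
contact_force: [0.8, 0.9, -0.1]
opening: 0.497
clock: 9.85
tool_pos: [0.4693, -0.0572, 0.1198]
eef_rot: [-0.544, 0.451, -0.451, 0.545]
contact_force: [0.2, 0.6, -0.2]
opening: 0.504
side pin_grip [([232.1, 342.5], 0.61)]
side pin_tip [([232.9, 260.9], 0.94)]
side lid_hinge [([319.4, 248.1], 0.89), ([202.3, 467.5], 0.7)]
side case_hinge [([319.5, 249.3], 0.55)]
{'pin_grip': [231.9, 343.4], 'pin_tip': [231.7, 260.4], 'hinge': [320.2, 251.5]}
top pin_grip []
top pin_tip [([162.3, 321.2], 0.6)]
top lid_hinge [([183.5, 186.8], 0.57)]
top case_hinge [([183.8, 186.1], 0.56)]
{'pin_grip': [249.9, 341.5], 'pin_tip': [159.2, 323.2], 'hinge': [186.6, 185.3]}
[ 0.46887594 -0.05907519  0.11975887] [[ 1.836e-01  1.000e-04  9.830e-01]
 [-9.830e-01 -1.000e-04  1.836e-01]
 [ 1.000e-04 -1.000e+00  1.000e-04]] [ 0.9176871  -0.04448211  0.33377097] 10.45 [ 0.03717648  0.72420182 -0.01531723  2.13181832  0.03638066  0.28569407
 -1.39534312]
```

View pics/s7.png

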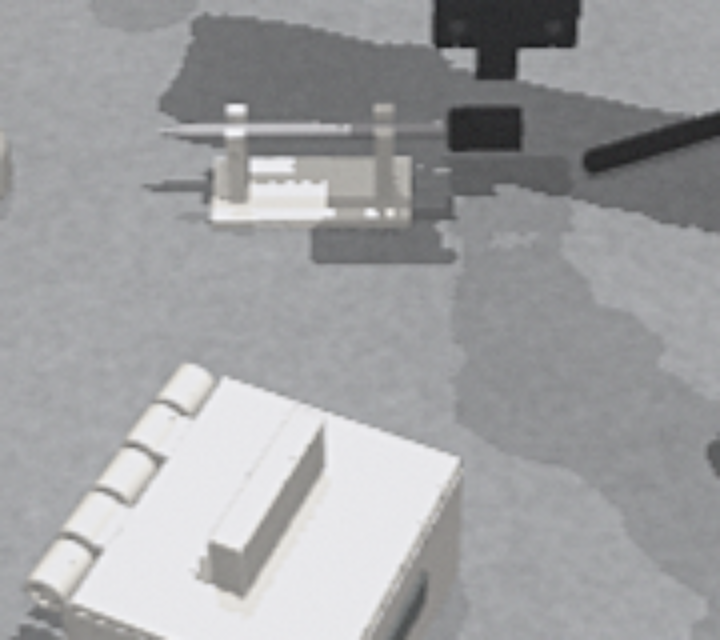

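View pics/t7.png

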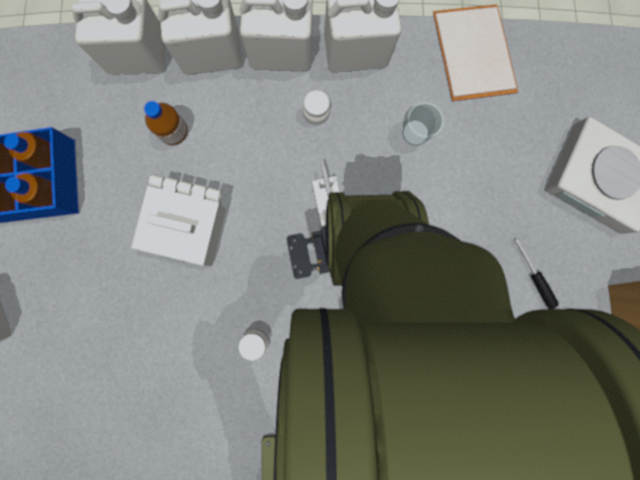

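Crop: the five knuckles line up on the hinge (190,390 → 60,575). The gripper finger (497,60) is right above the pin grip (485,128). Next I grip the pin and lift it straight up.

```bash
python3 -m inch '0 40 0 0; 0 70 0 0; 0 81 0 0; 0 81 0 0; 0 81 0 0' 0 40; python3 -m inch '0 0 0 0; 0 0 0 0; 0 0 0 0; 0 0 0 0;0 0 0 0;0 0 0 0' -1 50;python3 -m inch '0 -10 0 0; 0 -30 0 0; 0 -60 0 0; 0 -80 0 0; 0 -80 0 0; 0 -80 0 0; 0 -80 0 0'
python3 - <<'E'
from fit import *
cams()
st=r.get_state();print(st['tool_pos'],Ro.from_quat(st['eef_rot']).as_matrix().round(4),st['contact_force'],st['moment'],st['clock'])
cv2.imwrite('pics/t8.png',cv2.resize(C['top']['frame'][130:280,280:430,::-1],None,fx=4,fy=4,interpolation=cv2.INTER_CUBIC))
cv2.imwrite('pics/s8.png',cv2.resize(C['side']['frame'][150:270,220:380,::-1],None,fx=5,fy=5,interpolation=cv2.INTER_CUBIC))
a=np.arctan2(.1836,.983); g=st['tool_pos']+[0,0,.011]
p=proj('side',[g+s*np.array([np.cos(a),np.sin(a),0]) for s in(-.016,.024,.18)]); print((p-(220,150))*5)
p=proj('top',[g+s*np.array([np.cos(a),np.sin(a),0]) for s in(-.016,.024,.18)]); print((p-(280,130))*4)
E
```

```text
clock: 10.95
tool_pos: [0.4691, -0.0591, 0.0393]
eef_rot: [-0.544, 0.452, -0.452, 0.544]
contact_force: [-0.1, -0.9, -0.0]
opening: 0.501
clock: 11.55
tool_pos: [0.4691, -0.0591, 0.0389]
eef_rot: [-0.544, 0.452, -0.452, 0.544]
contact_force: [0.1, 0.3, 1.2]
opening: 0.171
clock: 12.25
tool_pos: [0.4682, -0.0589, 0.1181]
eef_rot: [0.544, -0.452, 0.451, -0.544]
contact_force: [0.7, 0.4, -0.9]
opening: 0.17
[ 0.4681715  -0.05895415  0.11786406] [[ 1.837e-01 -2.000e-03  9.830e-01]
 [-9.830e-01  0.000e+00  1.837e-01]
 [-4.000e-04 -1.000e+00 -2.000e-03]] [ 0.72740279  0.05957771 -1.00171693] [-0.02670581  0.0863726  -0.01239341] 12.35
[[663.33794726 267.42311606]
 [566.95394935 267.22913135]
 [190.88976849 266.48285112]]
[[266.88794962 509.16054164]
 [248.64590862 418.91419821]
 [178.37898888  74.15033812]]
```

View pics/s8.png

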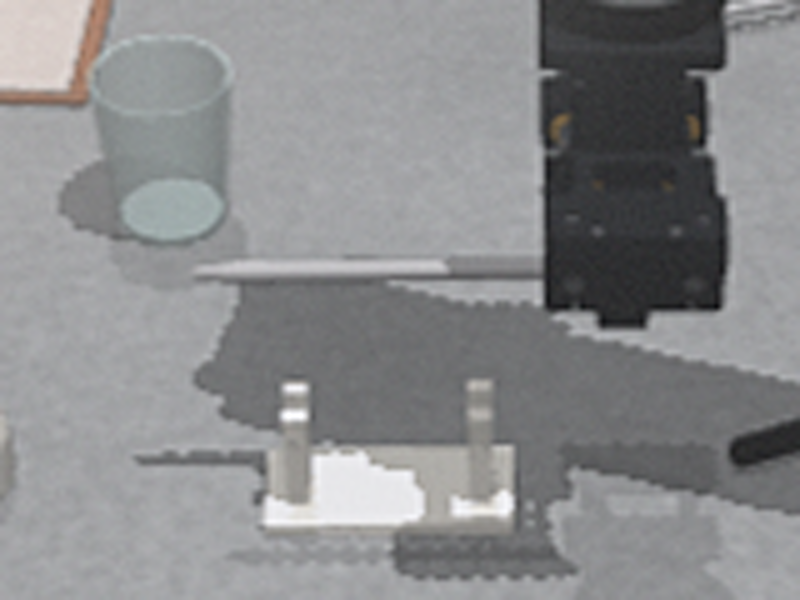

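View pics/t8.png

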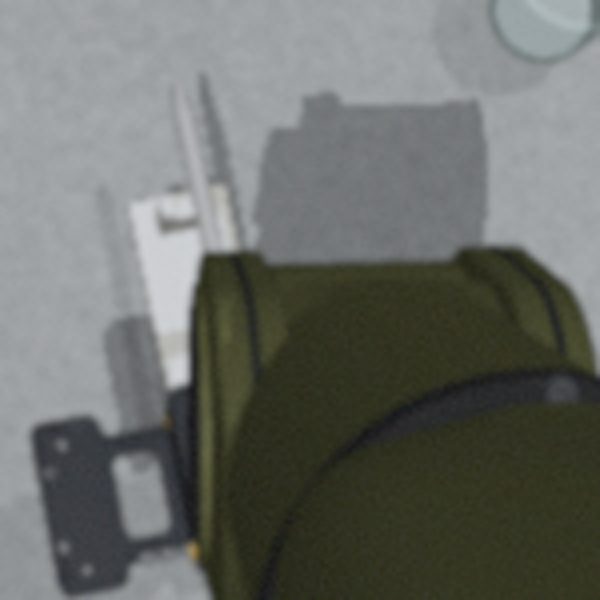

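Pin held level; its tip shows at (195,272) against a predicted (191,266), about 1 mm off. Next I turn it to line up with the hinge, staying high over the holder.

```bash
python3 -m inch '-3 0 8 -7.5; -6 0 16 -15; -9 0 24 -22.5; -12 0 32 -30; -15 0 40 -37.5; -18 0 48 -45; -20 0 55 -52.5; -22 0 62 -60; -22 0 62 -65.6; -22 0 62 -65.6' - 50; python3 -m inch '0 20 0 0; 0 34 0 0; 0 34 0 0;0 34 0 0;0 34 0 0'
python3 - <<'E'
from fit import *
cams()
for i in range(3):
  st=r.get_state();print(st['tool_pos'],Ro.from_quat(st['eef_rot']).as_matrix().round(4).tolist(),st['contact_force'],st['clock']); r.snapshot('top')
cv2.imwrite('pics/t9.png',C['top']['frame'][:,:,::-1])
cv2.imwrite('pics/t9b.png',cv2.resize(C['top']['frame'][140:260,120:270,::-1],None,fx=5,fy=5,interpolation=cv2.INTER_CUBIC))
cv2.imwrite('pics/s9.png',cv2.resize(C['side']['frame'][200:360,220:400,::-1],None,fx=4,fy=3.7,interpolation=cv2.INTER_CUBIC))
z=st['tool_pos']+[0,0,.011]; m=Ro.from_quat(st['eef_rot']).as_matrix()[:,2]
for n in('side','top'):
  print(n,proj(n,[z+m*.024,z+m*.18]).round(1).tolist(), [(k,r.tip_of(n,k)[0]['centre']) for k in('pin_tip',) if r.tip_of(n,k)])
E
```

```text
clock: 13.35
tool_pos: [0.5253, -0.0261, 0.1177]
eef_rot: [-0.702, 0.086, -0.084, 0.702]
contact_force: [0.8, -0.0, -1.1]
opening: 0.173
clock: 13.85
tool_pos: [0.526, -0.026, 0.0852]
eef_rot: [-0.702, 0.085, -0.086, 0.702]
contact_force: [-0.1, -0.5, -1.7]
opening: 0.176
[ 0.52616772 -0.02599608  0.08532742] [[0.9709, 0.0011, 0.2394], [-0.2394, -0.0, 0.9709], [0.0011, -1.0, 0.0003]] [ 0.19366156 -0.14199941 -1.50731926] 13.95
[ 0.52614145 -0.02608711  0.08531259] [[0.9709, 0.0011, 0.2393], [-0.2393, -0.0001, 0.9709], [0.0011, -1.0, 0.0002]] [-0.40510453 -0.97703364 -1.58290465] 14.0
[ 0.52609565 -0.02606045  0.08525116] [[0.971, 0.001, 0.2393], [-0.2393, -0.0001, 0.971], [0.001, -1.0, 0.0002]] [-0.58912337  1.01324578 -1.26477668] 14.05
side [[309.7, 229.0], [274.1, 278.9]] [('pin_tip', [280.0, 275.3])]
top [[312.0, 214.5], [228.9, 195.0]] [('pin_tip', [198.8, 229.4])]
```

View pics/s9.png

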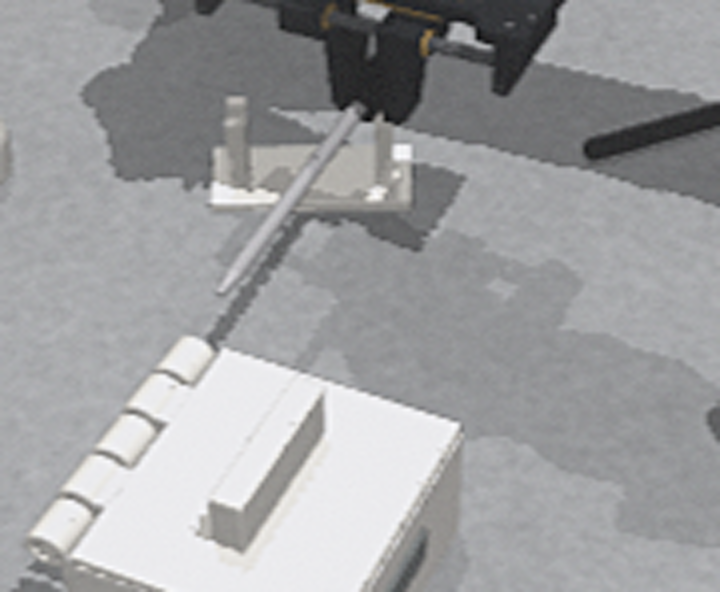

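View pics/t9b.png

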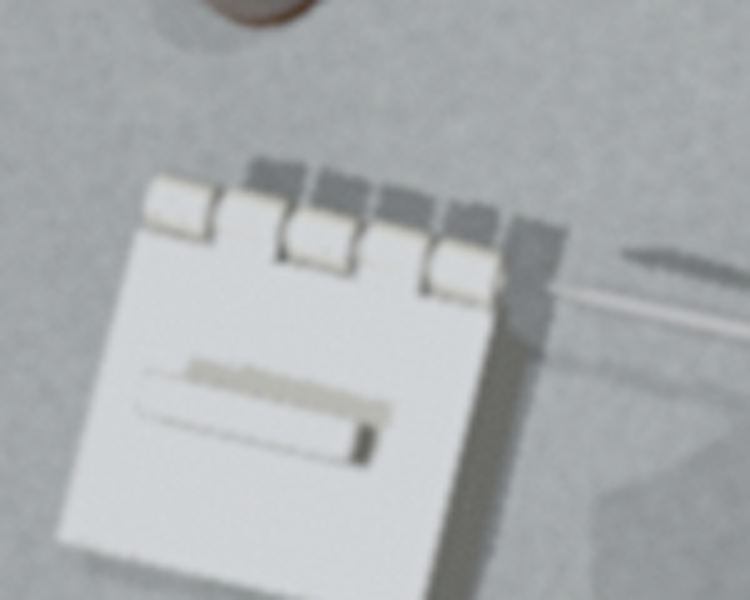

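The pin line is parallel to the knuckle line. In both views the tip sits about 2 mm towards −x of the hinge line. I shift it, lower it and look again.

```bash
python3 -m inch '1 3 6 0; 2 8 12 0; 2 14 15 0; 2 18 15 0; 2 18 15 0; 2 18 15 0; 2 18 15 0'
python3 - <<'E'
from fit import *
cams()
st=r.get_state();print(st['tool_pos'],st['contact_force'],st['clock'])
cv2.imwrite('pics/t10.png',cv2.resize(C['top']['frame'][160:230,140:270,::-1],None,fx=6,fy=6,interpolation=cv2.INTER_CUBIC))
cv2.imwrite('pics/s10.png',cv2.resize(C['side']['frame'][230:350,220:330,::-1],None,fx=5,fy=5,interpolation=cv2.INTER_CUBIC))
E
```

```text
clock: 15.0
tool_pos: [0.5313, -0.0122, 0.0668]
eef_rot: [0.702, -0.085, 0.085, -0.702]
contact_force: [-0.7, 0.8, -0.1]
opening: 0.176
[ 0.53138128 -0.01213715  0.06689017] [-0.18398758  0.0882568  -0.69494251] 15.1
```

View pics/s10.png

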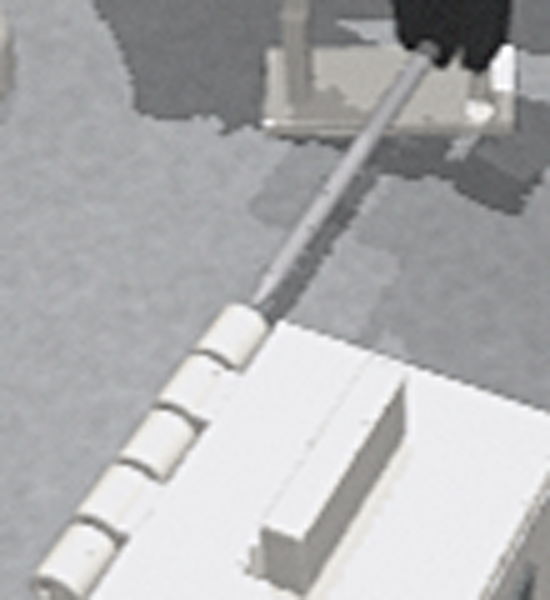

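View pics/t10.png

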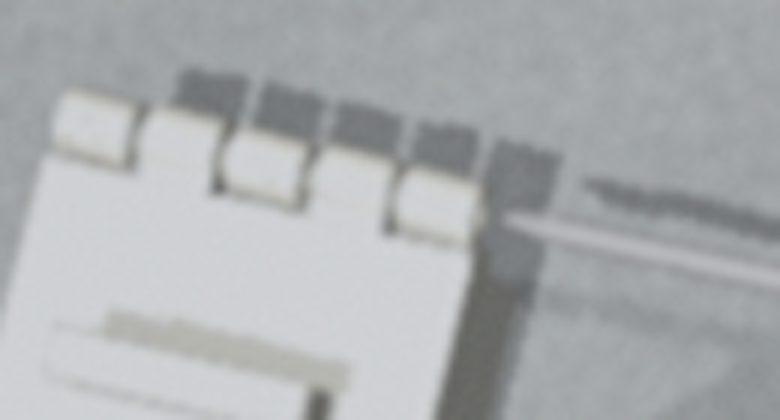

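Top: tip (508,218) against the axis extrapolated to (508,222). Side: tip (262,302) against the axis (262,302), with the pin still 3 mm high on purpose. That is within capture range, so I enter the first knuckle gently.

```bash
python3 -m inch '0 0 4 0; 0 0 8 0; 0 0 12 0; 0 1 15 0; 0 2 17 0; 0 3 18 0; 0 3 18 0; 0 3 18 0'
python3 - <<'E'
from fit import *
cams()
st=r.get_state();print(st['tool_pos'],st['contact_force'],st['moment'],st['clock'])
cv2.imwrite('pics/t11.png',cv2.resize(C['top']['frame'][160:230,140:270,::-1],None,fx=6,fy=6,interpolation=cv2.INTER_CUBIC))
cv2.imwrite('pics/s11.png',cv2.resize(C['side']['frame'][230:350,220:330,::-1],None,fx=5,fy=5,interpolation=cv2.INTER_CUBIC))
E
```

```text
clock: 15.9
tool_pos: [0.5355, 0.0054, 0.0636]
eef_rot: [0.702, -0.085, 0.085, -0.702]
contact_force: [0.5, -0.9, -1.6]
opening: 0.174
[0.53557294 0.00531554 0.0637164 ] [ 0.90427708  0.25075856 -0.63788026] [-0.10198379 -0.02502596  0.02017831] 16.0
```

View pics/s11.png

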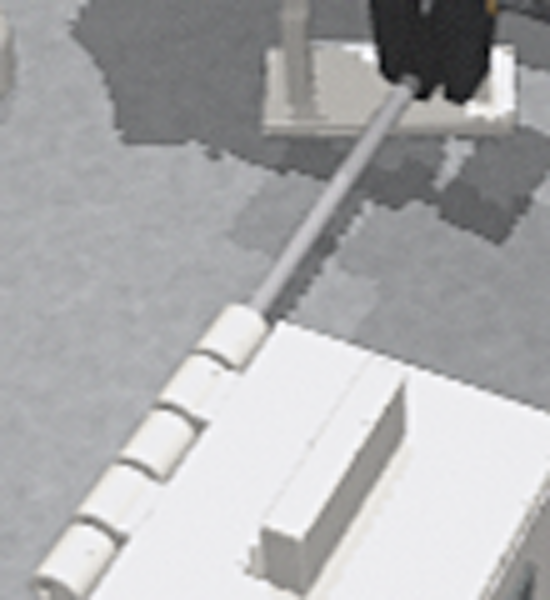

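View pics/t11.png

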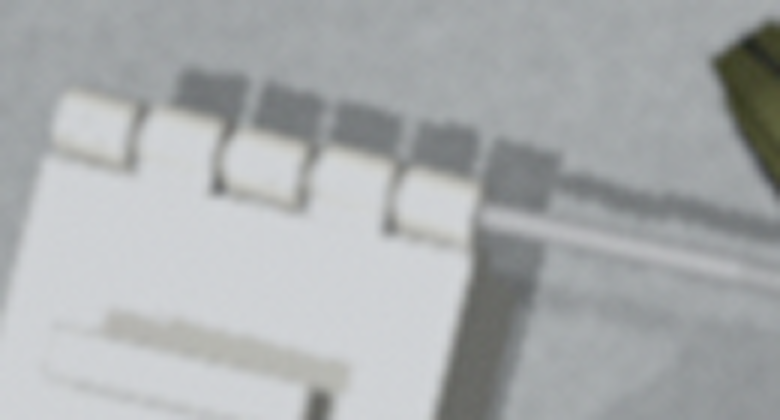

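It is in, with no contact force. Advancing in stages.

```bash
python3 -m inch '0 0 5 0; 0 0 10 0; 0 0 15 0; 0 0 20 0; 0 0 25 0; 0 0 25 0'; python3 -m inch '0 0 6 0; 0 0 12 0; 0 0 18 0; 0 0 24 0; 0 0 30 0; 0 0 30 0'
python3 - <<'E'
from h import *
for i in range(2):
  snap('side');st=r.get_state();print(st['tool_pos'],st['contact_force'],st['moment'],st['clock'])
E
```

```text
clock: 16.6
tool_pos: [0.5419, 0.0312, 0.0638]
eef_rot: [-0.702, 0.084, -0.085, 0.702]
contact_force: [-0.0, 0.2, -0.7]
opening: 0.176
clock: 17.2
tool_pos: [0.5491, 0.0605, 0.0638]
eef_rot: [-0.702, 0.084, -0.085, 0.702]
contact_force: [0.3, 0.9, -1.7]
opening: 0.176
[0.54886125 0.05965151 0.06374229] [ 0.1283984  -0.89614363 -0.50152725] [-0.1434745   0.00595306 -0.05838344] 17.25
[0.54866294 0.05902382 0.06368663] [ 0.55199658  0.23774373 -0.53827297] [-0.13145568 -0.05409784  0.00239336] 17.3
```

```bash
python3 -m inch '0 0 6 0; 0 0 12 0; 0 0 18 0; 0 0 24 0; 0 0 30 0; 0 0 30 0'; python3 -m inch '0 0 6 0; 0 0 12 0; 0 0 18 0; 0 0 24 0; 0 0 30 0; 0 0 30 0'
python3 - <<'E'
from fit import *
cams()
st=r.get_state();print(st['tool_pos'],st['contact_force'],st['moment'],st['clock'])
cv2.imwrite('pics/t12.png',cv2.resize(C['top']['frame'][110:260,120:280,::-1],None,fx=4,fy=4,interpolation=cv2.INTER_CUBIC))
cv2.imwrite('pics/s12.png',cv2.resize(C['side']['frame'][230:380,140:330,::-1],None,fx=4,fy=4,interpolation=cv2.INTER_CUBIC))
E
```

```text
clock: 17.9
tool_pos: [0.5562, 0.0898, 0.0638]
eef_rot: [-0.702, 0.084, -0.085, 0.702]
contact_force: [-0.3, -0.7, -0.2]
opening: 0.173
clock: 18.5
tool_pos: [0.5634, 0.1188, 0.0638]
eef_rot: [-0.702, 0.084, -0.085, 0.702]
contact_force: [-0.1, 0.3, -0.0]
opening: 0.175
[0.56305381 0.11729403 0.06367652] [-0.98691103  0.12064466 -0.99009552] [-0.00685808  0.02355013  0.01294255] 18.6
```

View pics/s12.png

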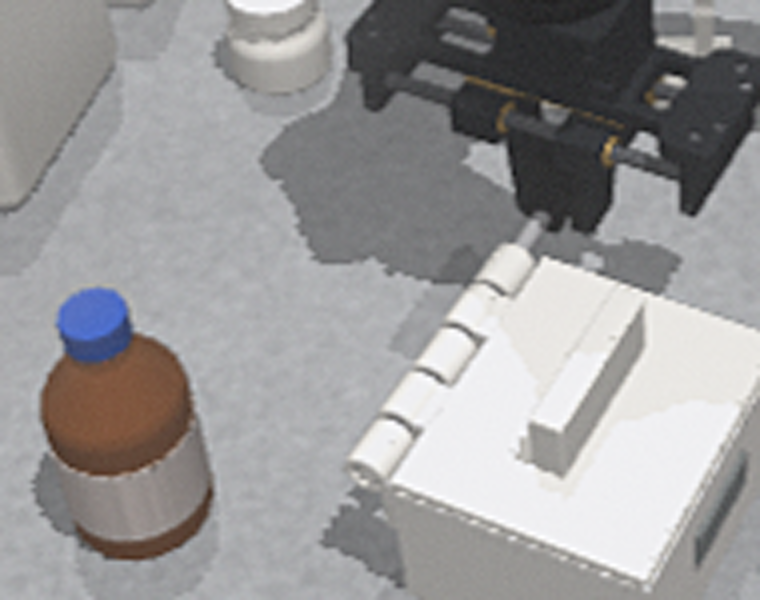

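View pics/t12.png

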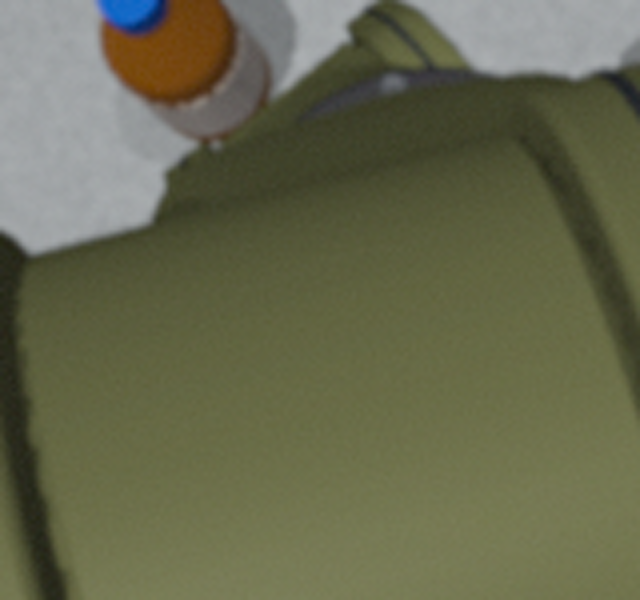

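The bottle is well clear and about 28 mm of shaft is still showing. The final push is slow, until contact.

```bash
python3 -m inch '0 0 5 0; 0 0 10 0; 0 0 15 0; 0 0 20 0; 0 0 23 0; 0 0 23 0'; python3 -m inch '0 0 1 0; 0 0 2 0; 0 0 3 0; 0 0 4 0'; python3 -c "
from plant import r
r.snapshot('side');st=r.get_state();print(st['tool_pos'],st['contact_force'],st['clock'])"
```

```text
clock: 19.2
tool_pos: [0.5687, 0.1406, 0.0637]
eef_rot: [-0.702, 0.085, -0.085, 0.702]
contact_force: [-0.4, 0.6, 0.1]
opening: 0.176
clock: 19.6
tool_pos: [0.5693, 0.1432, 0.0636]
eef_rot: [0.702, -0.085, 0.085, -0.702]
contact_force: [-2.0, 0.2, -0.2]
opening: 0.172
[0.56938299 0.14352264 0.06368685] [-0.5043883  -0.32841293  0.55003148] 19.65
```

```bash
python3 -m inch '0 0 1 0; 0 0 2 0; 0 0 3 0; 0 0 3 0'; python3 -m inch '0 0 1 0; 0 0 2 0; 0 0 2 0'
python3 - <<'E'
from fit import *
cams()
st=r.get_state();print(st['tool_pos'],st['contact_force'],st['moment'],st['clock'])
cv2.imwrite('pics/s13.png',cv2.resize(C['side']['frame'][230:370,210:330,::-1],None,fx=4.2,fy=4.2,interpolation=cv2.INTER_CUBIC))
E
```

```text
clock: 20.05
tool_pos: [0.5702, 0.1466, 0.0637]
eef_rot: [-0.702, 0.085, -0.085, 0.702]
contact_force: [-1.6, 0.8, -1.2]
opening: 0.175
clock: 20.35
tool_pos: [0.5704, 0.1475, 0.0636]
eef_rot: [0.703, -0.085, 0.085, -0.701]
contact_force: [-2.7, -2.2, 1.7]
opening: 0.173
[0.57031446 0.14750225 0.06358158] [-3.06218394 -2.80848072  0.33207187] [-0.57688709  0.51186497  0.04568089] 20.45
```

View pics/s13.png

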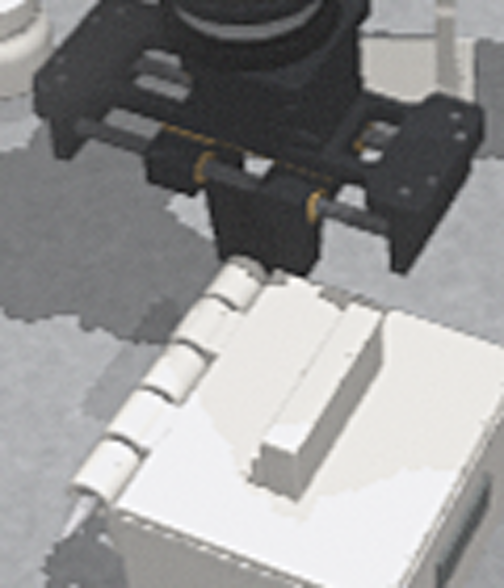

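The tip sticks out of the far knuckle (75,525) and the grip is at the near one, with resistance building. One more small push to confirm it has stopped.

```bash
python3 -m inch '0 0 1 0; 0 0 1.5 0; 0 0 1.5 0'; python3 -c "
from plant import r
r.snapshot('side');st=r.get_state();print(st['tool_pos'],st['contact_force'],st['clock'])"
```

```text
clock: 20.75
tool_pos: [0.5703, 0.1476, 0.0636]
eef_rot: [0.703, -0.086, 0.085, -0.701]
contact_force: [-4.2, -6.6, 2.5]
opening: 0.173
[0.57032474 0.14750567 0.06356077] [-3.88313045 -6.43529545  2.1042265 ] 20.8
```

Firm stop, no further motion. I unload, release and rise.

```bash
python3 -m inch '0 0 -1 0; 0 0 -1.5 0; 0 0 -1.5 0'; python3 -m inch '0 0 0 0; 0 0 0 0; 0 0 0 0; 0 0 0 0; 0 0 0 0' 0 ; python3 -m inch '0 -10 0 0; 0 -30 0 0; 0 -60 0 0; 0 -100 0 0; 0 -130 -20 0; 0 -140 -60 0; 0 -150 -100 0; 0 -150 -150 0;  0 -150 -190 0;0 -150 -190 0'
python3 - <<'E'
from fit import *
cams()
st=r.get_state();print(st['tool_pos'],st['contact_force'],st['clock'])
cv2.imwrite('pics/s14.png',cv2.resize(C['side']['frame'][260:360,220:330,::-1],None,fx=6,fy=6,interpolation=cv2.INTER_CUBIC))
cv2.imwrite('pics/t14.png',cv2.resize(C['top']['frame'][90:270,120:280,::-1],None,fx=3.3,fy=3.3,interpolation=cv2.INTER_CUBIC))
H=np.array([.5903,.2361,.075]);u=np.array([.2385,.9711,0])
for n in('side','top'):
  print(n,'pred grip,tip,hinge',proj(n,[H-.092*u,H+.088*u,H])[:,::-1].round(1).tolist())
  for k in('pin_grip','pin_tip','lid_hinge','case_hinge','amber','beaker'): print(k,[(np.round(d['centre'],1).tolist(),round(d['p'],2)) for d in r.tip_of(n,k)][:2])
E
```

```text
clock: 21.1
tool_pos: [0.5703, 0.1475, 0.0636]
eef_rot: [0.702, -0.085, 0.085, -0.701]
contact_force: [-3.9, -4.2, 0.5]
opening: 0.175
clock: 21.6
tool_pos: [0.5711, 0.1488, 0.0638]
eef_rot: [-0.702, 0.085, -0.085, 0.702]
contact_force: [0.3, -0.7, -0.4]
opening: 0.501
clock: 22.6
tool_pos: [0.5233, -0.0441, 0.2141]
eef_rot: [0.704, -0.089, 0.088, -0.699]
contact_force: [0.2, -0.5, -0.6]
opening: 0.499
[ 0.52540338 -0.03706846  0.21443691] [-0.53682073  0.58626084  0.20631709] 22.7
side pred grip,tip,hinge [[286.1, 275.3], [357.8, 225.1], [320.5, 251.2]]
pin_grip [([285.1, 274.0], 0.78)]
pin_tip []
lid_hinge [([200.5, 466.0], 0.75), ([316.8, 248.9], 0.71)]
case_hinge [([321.7, 249.6], 0.61)]
amber [([358.3, 174.5], 0.92)]
beaker [([196.3, 253.7], 0.87)]
top pred grip,tip,hinge [[197.3, 231.9], [176.2, 140.9], [186.4, 184.9]]
pin_grip [([198.6, 230.7], 0.74)]
pin_tip [([178.6, 140.0], 0.6), ([187.7, 184.9], 0.23)]
lid_hinge [([184.7, 183.0], 0.92)]
case_hinge [([185.7, 183.6], 0.56)]
amber [([130.9, 172.0], 0.71), ([185.6, 186.9], 0.55)]
beaker []
```

View pics/s14.png

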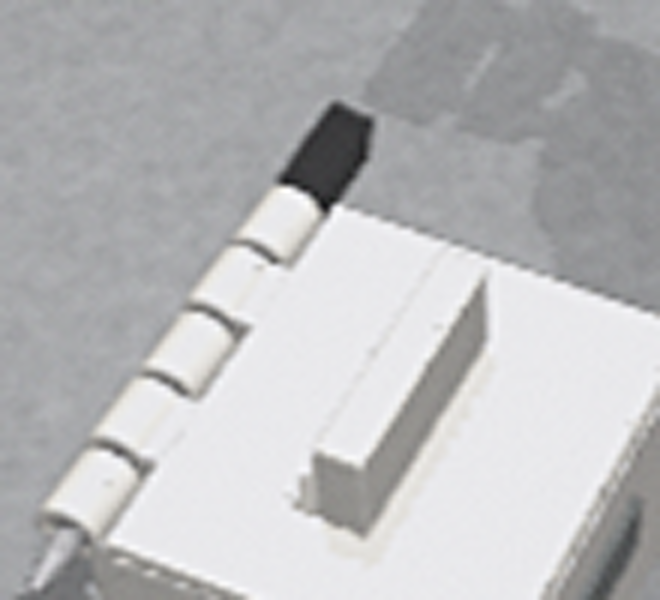

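View pics/t14.png

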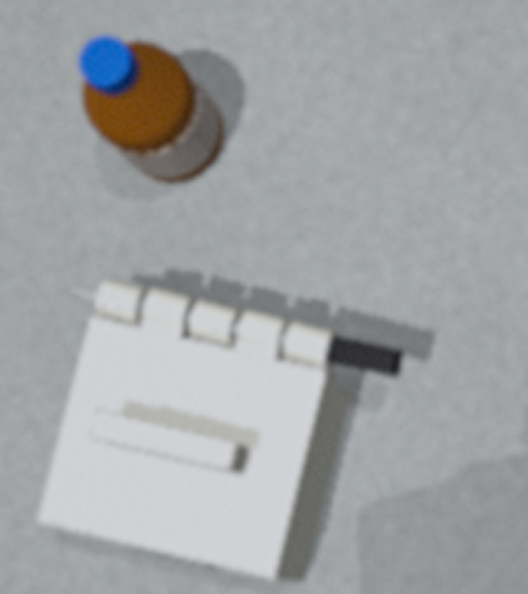

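The black grip (335,150) is flush against the near knuckle, the tip (55,560) shows beyond the far one, the lid lies flat and the bottle stands. Handing in.

```bash
python3 -m inch '0 0 0 0; 0 0 0 0; 0 0 0 0; 0 0 0 0; 0 0 0 0'; python3 -c "
from plant import r
print(r.finish_job(), r.get_state()['clock'])"
```

```text
clock: 23.8
tool_pos: [0.5253, -0.0362, 0.2137]
eef_rot: [0.702, -0.085, 0.085, -0.702]
contact_force: [0.3, 0.1, 0.2]
opening: 0.5
the job is handed in; nothing more can be done
the job is handed in; nothing more can be done
```

The lid is back on the case, with its two knuckles between the case's three. The pin is slid through all five knuckles from the right-hand end until its grip stopped against the end knuckle. I handed the job in at about 24 s, and no verdict was reported.

- **Lid:** it seated about where calculated, with about 5 N of contact force. In both cameras it lies flat and all five knuckles are in line.
- **Pin:** the last push met about 7 N with no further motion. Afterwards the grip was flush with the near knuckle and the tip stuck out of the far one. The detected grip point was within about 1.5 px (3 mm) of its computed home position in both cameras.
- **Tip detection:** the top-camera tip was about 2.5 px (5 mm) off its computed position, in a low-confidence detection. The side-camera network did not find the tip, though it shows in the side picture.
- **Bystanders:** the amber bottle stands where it was in both views. The beaker was detected in place by the side camera only; the top-camera network missed it in the last check.
- **Robot:** the gripper was clear of everything at hand-in, with contact force near zero.

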